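Test the clamped stone with the stone tester

TASK

Take the stone tester out of its stand and check it first by holding it upright for about a second with its sprung tip on the middle of the level steel pad of the reference disc; then set the tip on the middle of the flat top of the big middle stone in the brooch clamped in the ball vise, with the tester square to that sloping stone. Each time press lightly, so that the tip is about half pushed in, not to its stop, and never press hard. Finish while still holding the tester on the stone like that, and leave the other things on the bench where they are.

Things in the scene. Friction and masses are not known exactly. Their poses are not given: they have to be found in the camera images.
- tester: stone tester, about 0.1 kg: black box 32 (x) by 22 (y) by 100 mm (z), under it a conical nose 22 mm long (15 mm wide at its root) and a thin steel tip standing out 10 mm more. It stands nose down in the stand. Origin: centre of the box's lower end, where the nose begins; z points away from the tip: box z 0 to 100 mm, end of the free tip z -32 mm. In the stand z 22 to 100 mm is free to grip
- tip_point (a point): end of the tester's steel tip (4.8 mm thick, round-ended), on the tester's axis
- probe_tip (a joint): how far the sprung tip is pushed into the nose, m: 0 free, 0.008 at its stop. The spring begins at 0.5 N and rises by 0.5 N per mm: 2.5 N at half (0.004), 4.5 N at the stop, beyond which it is rigid
- stand: fixed wooden stand, foot 90 by 80 mm, block 68 by 66 mm, 60 mm high, with a pocket 36 (x) by 26 (y) mm wide, 22 mm deep; the tester's box rests on a ledge in it 38 mm above the bench (tester's origin 38 mm over the stand's, same axes), nose and tip hang free; lift straight up 60 mm or more to clear. Origin: centre of its underside
- disc: fixed reference disc, grey round puck 52 mm across and 28 mm high with a round steel pad 28 mm across on top, 30 mm high in all. Origin: centre of its underside on the bench
- disc_top (a point): middle of the level top of the steel pad of the reference disc, 30 mm above the bench; z points straight up
- vise: fixed ball vise: rubber base 100 mm across, dark steel ball 90 mm across, round steel head 80 mm across whose top slopes 20 degrees (0.35 rad) down towards the vise's own -x. Two small jaws at its +y and -y hold the brooch; they stand 10 mm above the head, level with the stone's top. About 113 mm high in all. Origin: centre of its underside
- stone_top (a point): middle of the flat top, 18 mm across, of the big white stone in the middle of the brass brooch on the vise (a small stone lies 21 mm to either side of it, along y); z points out of the stone, square to its top, 20 degrees off vertical; 108 mm above the bench and 19 mm towards -x from the vise origin
- loupe: bystander: black loupe, a stubby cylinder 42 mm across and 46 mm high, loose. Origin: centre of its underside
- dapping_block: bystander: brass cube 45 mm with five round marks of different sizes on top, loose. Origin: centre of its underside
- stone_dish: bystander: round brass dish 84 mm across and 22 mm high with small white stones in it, loose. Origin: centre of its underside
- bench_brush: bystander: wooden-handled brush lying on the bench, loose
Mind the look-alikes: they are no part of the job. What is meant by the tester is not turquoise, and is the smaller of those in its own colour.

How it is judged:
On the way, in this order (a step that is already met when the one before it is completed fails the run):
1. the tester is lifted out of its stand in the fingers (contact force between the fingers and tester above 1 N and contact force between tester and stand below 0.05 N and height (world z) of tester above 0.062 m), for 0.1 s.
2. the tester is held upright with its tip lightly pressed on the middle of the reference disc (contact force between the fingers and tester above 1 N and contact force between tester and stand below 0.05 N and value of joint probe_tip between 0.001 and 0.0072 m and distance between tip_point and disc_top below 0.0065 m and angle between the z axis of tester and the z axis of disc_top, either way round below 0.16 rad and contact force between tester and disc above 0.4 N), for 0.5 s.
At the end, for the whole second after the job is handed in: the fingers hold the tester clear of its stand and still (under 20 mm/s), its tip within 6.5 mm of the middle of the stone's flat top and pushed in by 1 to 7.2 mm (contact over 0.4 N), its axis within 0.16 rad (9 degrees) of square to the stone; the bystanders within 25 mm of where they were (contact force between the fingers and tester above 1 N and contact force between tester and stand below 0.05 N and value of joint probe_tip between 0.001 and 0.0072 m and distance between tip_point and stone_top below 0.0065 m and angle between the z axis of tester and the z axis of stone_top, either way round below 0.16 rad and contact force between tester and vise above 0.4 N and linear speed of tester below 0.02 m/s and distance of each of loupe, dapping_block, stone_dish, bench_brush from where it was at the start of the episode below 0.025 m); the arm keeps its last pose, push and grip.
It fails at once if the tester is pressed hard (over 12 N) on the vise or brooch (contact force between tester and vise above 12 N).
It fails at once if the tester is pressed hard (over 12 N) on the reference disc (contact force between tester and disc above 12 N).
It fails at once if a bystander (loupe, brass cube, dish or brush) is moved by more than 25 mm (distance of any of loupe, dapping_block, stone_dish, bench_brush from where it was at the start of the episode above 0.025 m).
It also fails if it takes over 51 s, if anything falls off the work surface, if the arm or the gripper's body presses on something with over 40 N, if the wrist force passes 120 N, or if a joint passes its speed limit or range.

ROBOT

A 6-joint arm with a two-finger parallel gripper is mounted at the origin on the work surface. World frame = base frame: x ahead of the robot, y to its left, z up, the work surface at z = 0. Lengths are in m, angles in rad, forces in N, time in s.
With the tool pointing down it reaches from about 0.35 to 0.85 m from the base axis. Payload 8.1 kg.
Tool frame: the origin (TCP) lies between the finger pads; the fingertips stand 11 mm ahead of it and the grasp point (between the pads) lies 8 mm behind it; y points along the fingers, x is the direction in which the jaws open and shut, and the axes are right-handed (so a half turn about y gives the same grasp; the last joint's range is limited). The gripper opens to 93 mm and grips with 3 to 60 N. Pads are 15 mm wide; open, the fingers measure 128 mm over their backs; the gripper's body (75 mm by 188 mm) begins 65 mm behind the grasp point.
Start: joints at [1.055, 0.13, 1.488, -0, 1.523, -0.085], TCP at [0.251, 0.545, 0.23] pointing down, gripper open.
Joint ranges: [-2.96, 2.96], [-0.89, 2.26], [0.02, 2.5], [-1.34, 4.48], [0, 2.73], [-2.66, 2.66]. Speed limits (rad/s): [2.39, 2.39, 2.79, 3.14, 3.14, 3.14].

INTERFACE

Orientations are given as a rotation vector (axis times angle).
In Python, from plant import readout, optics, robot gives the robot as it stands.
- The arm moves only by the shell command python3 -m creep 'ROWS' [FORCE]. ROWS is JSON, a list that holds one entry, the list of rows, each a list of 7 numbers: the closure, from 0 (fully open) to 1 (shut), then the shift along the tool's x, y, z in cm, then the turn, a rotation vector about the tool's x, y, z in degrees. In form: [[[grip, x, y, z, wx, wy, wz], ...]]. A call has exactly 8 rows; each row shifts and turns the pose as measured when the row begins, along the tool's axes as they then stand; what a row does not reach is not made up. A row lasts 1/10 s, in which the tool goes at most 50 mm and 8.59 degrees, less where a joint would pass 70% of its speed; a pose out of reach is approached as far as the arm can. A call is refused whole if a number of a shift passes 5 or a number of a turn 8.59, either way. A call with a gripper value outside its range is refused whole. The fingers move at their own pace and stop on an object; FORCE is the grip in N (left out, the last holds). Time passes only in rows, so rows that do not move let the fingers close, or fill a call up. It gives the time, the measured TCP pose, the force and the opening at its end, in the units of the state.
- readout.read_state(): the state, without advancing time (a new reading comes with each control period).
- optics.read_camera(name): name is "side" or "top"; returns a dict with "frame" (480x640x3 uint8, red, green, blue), "depth" (480x640 float32, m along the optical axis (not along the pixel's ray), 0 where there is no reading), "intrinsics" (3x3 intrinsics, pixels), "dist_coeffs" ([k1, k2, p1, p2, k3] as OpenCV has them; the pictures are not rectified), "R" (3x3) and "t" (3): a world point X has camera coordinates R X + t. Camera axes: x right, y down, z forward; pixel columns grow to the right and rows downward; lengths in m; the calibration is good to about 2 mm. A picture is of the moment at which its call begins.
- robot.close_job(): hands the job in, once; it reports no verdict.
The state is a dict: "t": time; "q": joint angles; "dq": joint speeds; "joint_torque": joint torques, N m; "tool_pos": TCP position; "orientation": TCP orientation; "force": force on the tool from outside, world axes, zero at the start; "wrist_torque": the same for the moment, N m; "opening": finger opening in m.
Only numpy, scipy, OpenCV 4.12 (cv2) and the standard library are available. Lean on these libraries where they do the work, as an engineer would, in place of code of your own. Each camera call takes 0.05 s, during which the arm holds its last target. There are 200 camera calls.

## Working session

There is one attempt and no reset: what is moved stays moved. The work goes in short steps, Python scripts to look and compute and a shell command to move; the robot and the scene stay as the last step left them, time stands still between calls to the robot, and variables do not carry over. Pictures are saved under pics/ and viewed, about 8 in all and at most 12, crops included, and the job is handed in when it is done.

```bash
ls; mkdir -p pics; cat > h.py <<'E'
import numpy as np, cv2, pickle
from scipy.spatial.transform import Rotation as Ro
from plant import readout, optics, robot
def cam(n):
    c=optics.read_camera(n); pickle.dump(c,open(f'{n}.pkl','wb')); return c
def old(n): return pickle.load(open(f'{n}.pkl','rb'))
def save(n,im): cv2.imwrite(f'pics/{n}.png',im[:,:,::-1])
def cloud(c):
    h,w=c['depth'].shape; u,v=np.meshgrid(np.arange(w),np.arange(h))
    p=cv2.undistortPoints(np.stack([u,v],-1).reshape(-1,1,2).astype(float),c['intrinsics'],c['dist_coeffs']).reshape(h,w,2)
    d=c['depth'][...,None]; X=np.concatenate([p*d,d],-1)
    return (X-c['t'])@c['R']
def proj(c,P):
    return cv2.projectPoints(np.float64(P).reshape(-1,1,3),cv2.Rodrigues(c['R'])[0],c['t'],c['intrinsics'],c['dist_coeffs'])[0].reshape(-1,2)
E
python3 - <<'E'
from h import *
for n in('top','side'):
    c=cam(n); save(n+'0',c['frame']); print(n,(-c['R'].T@c['t']).round(3),c['R'].round(2).tolist(),c['intrinsics'].round(0).tolist())
print(readout.read_state())
E
```

```text
pics
top [ 0.507 -0.018  1.125] [[0.01, -1.0, -0.01], [-1.0, -0.01, -0.08], [0.08, 0.02, -1.0]] [[468.0, 0.0, 322.0], [0.0, 468.0, 245.0], [0.0, 0.0, 1.0]]
side [ 0.146 -0.623  0.845] [[0.81, -0.58, 0.02], [-0.39, -0.57, -0.72], [0.43, 0.57, -0.7]] [[588.0, 0.0, 318.0], [0.0, 588.0, 240.0], [0.0, 0.0, 1.0]]
{'t': 0.1, 'q': array([ 1.05460596e+00,  1.31080714e-01,  1.48913399e+00,  2.05727002e-05,
        1.52298944e+00, -8.53904739e-02]), 'dq': array([-0.00091322, -0.00016682, -0.00182782,  0.00113776, -0.00024336,
        0.00110928]), 'joint_torque': array([ 1.31978708e-03, -5.61337996e+01, -4.93100095e+01,  7.71098142e-02,
        2.89694272e-02, -2.20357867e-05]), 'tool_pos': array([0.25029112, 0.5447797 , 0.22871525]), 'orientation': array([-1.38349059, -0.8852049 ,  0.88756285]), 'force': array([ 0.11945207,  0.3018226 , -0.86466178]), 'wrist_torque': array([ 0.0288459 , -0.02652929, -0.02281017]), 'opening': 0.09310903338538004}
```

View pics/top0.png

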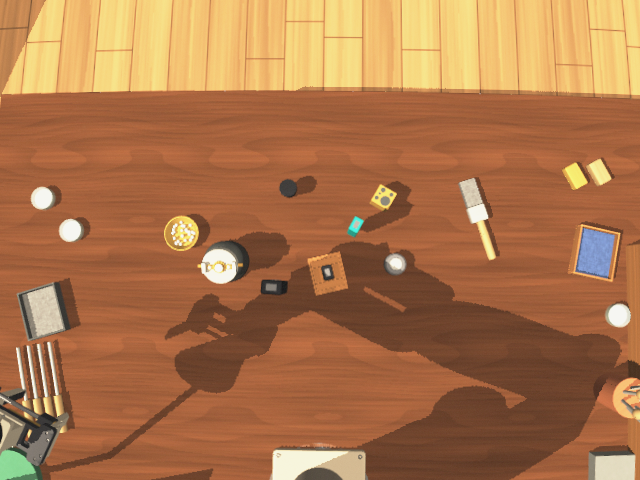

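View pics/side0.png

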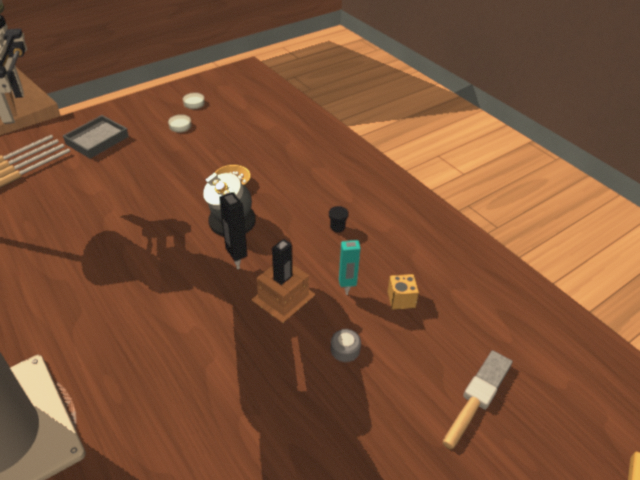

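The top view has two black boxes and one turquoise one. The black boxes are at (328,272), standing in the wooden stand, and at (272,287), larger and standing on the bench. The turquoise one is at (356,225). The one in the stand is the smaller black one, so it fits. The disc is at (396,264), the vise at (222,264), the dish at (182,233), the loupe at (289,188), the cube at (384,196) and the brush at (478,215).

```bash
python3 - <<'E'
from h import *
c=old('top'); X=cloud(c); z=X[...,2]; F=c['frame'].astype(int)
def reg(u,v,r,lo,hi,extra=None):
    m=np.zeros(z.shape,bool); m[v-r:v+r+1,u-r:u+r+1]=1; m&=(z>lo)&(z<hi)
    if extra is not None: m&=extra
    P=X[m]; rc=cv2.minAreaRect(P[:,:2].astype(np.float32)*1000)
    print((u,v),len(P),'mean',P.mean(0).round(4),'rect',np.round(rc[0],1),np.round(rc[1],1),round(rc[2],1)); return m
print('tester');reg(328,272,18,.12,.16)
print('stand block');reg(328,272,26,.05,.075)
print('foot');reg(328,272,30,.006,.075)
print('disc');reg(396,264,16,.02,.04)
reg(396,264,6,.02,.04)
print('bigblack');reg(272,287,22,.1,.3)
print('vise');m=reg(222,264,24,.085,.14)
P=X[m]; A=np.c_[P[:,:2],np.ones(len(P))]; s=np.linalg.lstsq(A,P[:,2],rcond=None)[0]; r=P[:,2]-A@s; k=abs(r)<.004; s=np.linalg.lstsq(A[k],P[k,2],rcond=None)[0]
n=np.array([-s[0],-s[1],1]);n/=np.linalg.norm(n);print('normal',n,np.degrees(np.arccos(n[2])),np.degrees(np.arctan2(n[1],n[0])))
print('ball base');reg(222,264,30,.005,.03)
cr=c['frame'][225:305,180:420]; a=cv2.resize(cr,None,fx=3.3,fy=3.3,interpolation=cv2.INTER_CUBIC)
s=old('side')['frame'][155:325,190:370]; b=cv2.resize(s,None,fx=1.85,fy=1.85,interpolation=cv2.INTER_CUBIC)
d=cv2.resize(c['frame'][240:290,195:250],None,fx=6,fy=6,interpolation=cv2.INTER_CUBIC)
o=np.zeros((590,792,3),np.uint8); o[:a.shape[0],:a.shape[1]]=a[:,:792]; o[270:270+b.shape[0],:b.shape[1]]=b; o[275:275+d.shape[0],400:400+d.shape[1]]=d
save('crop1',o)
E
```

```text
tester
(328, 272) 155 mean [ 0.5243 -0.0144  0.1382] rect [524.4 -14.5] [31.8 21.5] 14.8
stand block
(328, 272) 686 mean [ 0.5238 -0.0145  0.06  ] rect [524.1 -14.5] [67.9 66. ] 13.8
foot
(328, 272) 793 mean [ 0.5238 -0.0143  0.0538] rect [539.6 -10.9] [123.3 123.4] 20.6
disc
(396, 264) 360 mean [ 0.5484 -0.1729  0.028 ] rect [ 548.2 -174. ] [47.2 50.5] 0.4
(396, 264) 169 mean [ 0.5479 -0.1744  0.0293] rect [ 548.  -174.5] [28.3 29. ] 0.7
bigblack
(272, 287) 343 mean [0.4938 0.0966 0.1712] rect [493.9  98.9] [43.2 29.5] 86.6
vise
(222, 264) 1089 mean [0.5403 0.2231 0.1003] rect [540.6 223.6] [80.  83.4] 52.6
normal [-0.24937429 -0.04124202  0.96752858] 14.640991440056071 -170.60930907869366
ball base
(222, 264) 320 mean [0.5552 0.214  0.0142] rect [545.5 240.1] [145.4 145.3] 2.5
```

View pics/crop1.png

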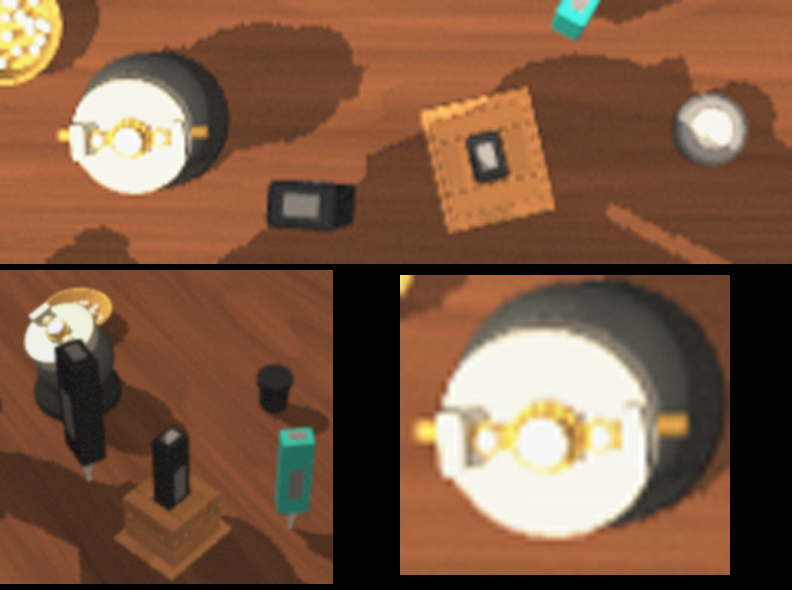

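The crop confirms it. The black box in the stand is clearly smaller than the free-standing black one and isn't turquoise, so it's the tester.

```bash
cat >> h.py <<'E'
def show():
    s=readout.read_state(); R=Ro.from_rotvec(s['orientation']).as_matrix()
    print('t',round(s['t'],2),'pos',s['tool_pos'].round(4),'F',s['force'].round(2),'open',round(s['opening'],4),'q',s['q'].round(2));print(R.round(3)); return s,R
def go(p,R):
    s,C=show(); print('shift cm tool',(C.T@(np.array(p)-s['tool_pos'])*100).round(2),'turn deg',np.degrees(Ro.from_matrix(C.T@R).as_rotvec()).round(1))
E
python3 - <<'E'
from h import *
c=old('top'); X=cloud(c); z=X[...,2]
m=np.zeros(z.shape,bool); m[244:288,196:244]=1; m&=z>.07
P=X[m]
best=0;rng=np.random.default_rng(0)
for i in range(3000):
    a=P[rng.choice(len(P),3,0)]; n=np.cross(a[1]-a[0],a[2]-a[0]); l=np.linalg.norm(n)
    if l<1e-5: continue
    k=abs((P-a[0])@n/l)<.0015
    if k.sum()>best: best=k.sum();K=k
Q=P[K];q=Q.mean(0);n=np.linalg.svd(Q-q)[2][2];n*=np.sign(n[2]);print(best,len(P),'head centre',q,'n',n,'tilt',np.degrees(np.arccos(n[2])),'az',np.degrees(np.arctan2(n[1],n[0])), 'z range',Q[:,2].min(),Q[:,2].max())
O=-c['R'].T@c['t']
def ray(u,v,zz):
    p=cv2.undistortPoints(np.float64([[[u,v]]]),c['intrinsics'],c['dist_coeffs'])[0,0]; d=c['R'].T@np.r_[p,1]; return O+d*(zz-O[2])/d[2]
print('stone',ray(218.5,267.5,.108), X[266:270,217:221].mean((0,1)))
print('lookalike top max z',z[270:300,255:290].max())
rel=(P-q)@n; K2=rel>.004; print('raised pts',K2.sum(),P[K2].mean(0))
show()
E
```

```text
416 1250 head centre [0.53577408 0.22496866 0.09873292] n [-0.35367584 -0.01744953  0.93520528] tilt 20.738665333700165 az -177.1754516544111 z range 0.08390294182982248 0.11262685223652029
stone [0.532158   0.22363108 0.108     ] [0.53216479 0.22370228 0.10769983]
lookalike top max z 1.125096356933317
raised pts 240 [0.53303446 0.21604358 0.14078924]
t 0.1 pos [0.2503 0.5448 0.2287] F [ 0.12  0.3  -0.86] open 0.0931 q [ 1.05  0.13  1.49  0.    1.52 -0.09]
[[ 0.418 -0.001 -0.909]
 [ 0.909 -0.001  0.418]
 [-0.002 -1.     0.   ]]
```

```bash
python3 -m creep '[[[0,0,-1,0,0,8.5,0],[0,0,-1,0,0,8.5,0],[0,0,-1,0,0,8.5,0],[0,0,-1,0,0,8.5,0],[0,0,-0.5,0,0,8.5,0],[0,0,-0.5,0,0,8.5,0],[0,1,0,-5,0,0,0],[0,1,0,-5,0,0,0]]]'
python3 -m creep '[[[0,1,0,-5,0,0,0],[0,1,0,-5,0,0,0],[0,1,0,-5,0,0,0],[0,1,0,-5,0,0,0],[0,1,0,-5,0,0,0],[0,1,0,-5,0,0,0],[0,1,0,-5,0,0,0],[0,1,0,-5,0,0,0]]]'
cat > g.py <<'E'
from h import *
a=np.radians(14.5); Rg=np.array([[np.cos(a),0,-np.sin(a)],[np.sin(a),0,np.cos(a)],[0,-1,0]])
if __name__=='__main__': go([.5242,-.0145,.20],Rg)
E
python3 g.py
```

```text
t: 0.9
tool_pos: [0.2892, 0.4527, 0.2738]
orientation: [-1.573, -0.177, 0.192]
force: [0.7, -0.5, 1.0]
opening: 0.093
t: 1.7
tool_pos: [0.4537, 0.0866, 0.2736]
orientation: [-1.574, -0.179, 0.197]
force: [1.2, 1.5, -0.4]
opening: 0.0929
t 1.7 pos [0.4537 0.0866 0.2736] F [ 1.23  1.51 -0.39] open 0.0929 q [ 0.09 -0.25  1.78 -0.01  1.63 -0.15]
[[ 0.972 -0.01  -0.237]
 [ 0.237 -0.013  0.972]
 [-0.013 -1.    -0.01 ]]
shift cm tool [  4.56   7.42 -11.41] turn deg [ 0.6 -0.8 -0.7]
```

```bash
python3 -m creep '[[[0,1.5,0,-4,0,-0.8,0],[0,1.5,0,-4,0,0,0],[0,1.5,0,-3,0,0,0],[0,0,2,0,0,0,0],[0,0,2,0,0.6,0,-0.7],[0,0,2,0,0,0,0],[0,0,1,0,0,0,0],[0,0,0,0,0,0,0]]]'; python3 g.py
```

```text
t: 2.5
tool_pos: [0.5261, -0.0225, 0.199]
orientation: [-1.562, -0.187, 0.194]
force: [0.4, 0.7, -0.7]
opening: 0.0934
t 2.5 pos [ 0.5261 -0.0225  0.199 ] F [ 0.4   0.69 -0.67] open 0.0934 q [-0.14 -0.05  1.73 -0.    1.47 -0.38]
[[ 0.971 -0.004 -0.24 ]
 [ 0.24  -0.     0.971]
 [-0.004 -1.     0.001]]
shift cm tool [ 0.01 -0.1   0.82] turn deg [-0.  -0.6 -0.2]
```

```bash
python3 -m creep '[[[0,0,0,0.8,0,-0.6,0],[0,0,2,0,0,0,0],[0,0,2,0,0,0,0],[0,0,2,0,0,0,0],[0,0,2,0,0,0,0],[0,0,1.4,0,0,0,0],[0,0,0,0,0,0,0],[0,0,0,0,0,0,0]]]'; python3 -c "
from g import *
go([.5242,-.0145,.105],Rg); c=cam('side'); save('pre',cv2.resize(c['frame'][120:340,150:440],None,fx=2.7,fy=2.7))"
```

```text
t: 3.3
tool_pos: [0.5291, -0.0101, 0.112]
orientation: [-1.563, -0.212, 0.198]
force: [-0.1, 0.1, -0.7]
opening: 0.0928
t 3.3 pos [ 0.5291 -0.0101  0.112 ] F [-0.12  0.09 -0.71] open 0.0928 q [-0.12  0.02  1.82  0.    1.29 -0.38]
[[ 0.966  0.009 -0.258]
 [ 0.258 -0.001  0.966]
 [ 0.009 -1.    -0.003]]
shift cm tool [-0.59  0.69 -0.3 ] turn deg [0.2 0.4 0.5]
```

View pics/pre.png

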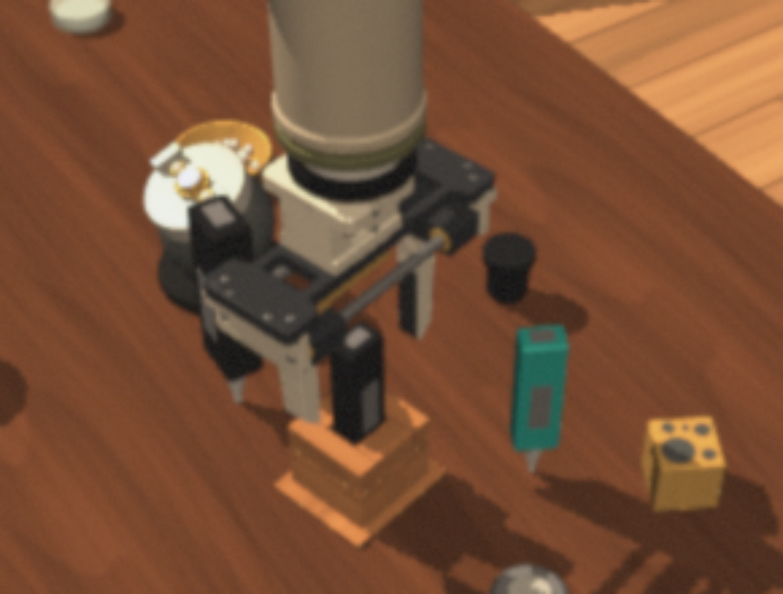

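The picture shows the two fingers on either side of the tester, with tips near (300,420) and (415,335) and the box at (358,380). I'll correct the last few millimetres and grip.

```bash
python3 -m creep '[[[0,-0.6,0.4,-0.3,0.2,0.4,0.5],[0,0,0.3,0,0,0,0],[0,0,0,0,0,0,0],[0.3,0,0,0,0,0,0],[0.5,0,0,0,0,0,0],[0.5,0,0,0,0,0,0],[0.5,0,0,0,0,0,0],[0.5,0,0,0,0,0,0]]]' 25; python3 -c "
from g import *
go([.5242,-.0145,.105],Rg)"
```

```text
t: 4.15
tool_pos: [0.5259, -0.0154, 0.108]
orientation: [-1.563, -0.202, 0.195]
force: [0.2, -1.1, -0.2]
opening: 0.0578
t 4.15 pos [ 0.5259 -0.0154  0.108 ] F [ 0.23 -1.07 -0.23] open 0.0578 q [-0.13  0.02  1.83  0.    1.29 -0.38]
[[ 0.968  0.004 -0.25 ]
 [ 0.25  -0.     0.968]
 [ 0.004 -1.    -0.001]]
shift cm tool [-0.15  0.3   0.13] turn deg [ 0.1 -0.   0.2]
```

```bash
python3 -m creep '[[[0.4,-0.15,0.2,0.1,0,0,0.2],[0.4,0,0,0,0,0,0],[1,0,0,0,0,0,0],[1,0,0,0,0,0,0],[1,0,0,0,0,0,0],[1,0,0,0,0,0,0],[1,0,0,0,0,0,0],[1,0,0,0,0,0,0]]]' 25; python3 -c "
from g import *
go([.5242,-.0145,.105],Rg)"
```

```text
t: 4.95
tool_pos: [0.5239, -0.0146, 0.1056]
orientation: [-1.563, -0.199, 0.198]
force: [-0.1, -0.1, -0.5]
opening: 0.0319
t 4.95 pos [ 0.5239 -0.0146  0.1056] F [-0.07 -0.08 -0.49] open 0.0319 q [-0.12  0.02  1.84 -0.    1.28 -0.38]
[[ 0.968  0.    -0.25 ]
 [ 0.25  -0.001  0.968]
 [ 0.    -1.    -0.001]]
shift cm tool [0.03 0.06 0.  ] turn deg [ 0.1 -0.   0. ]
```

```bash
python3 -m creep '[[[1,0,-1,0,0,0,0],[1,0,-1.5,0,0,0,0],[1,0,-2,0,0,0,0],[1,0,-2,0,0,0,0],[1,0,-2,0,0,0,0],[1,0,-1,0,0,0,0],[1,0,0,0,0,0,0],[1,0,0,0,0,0,0]]]' 25; python3 -c "
from g import *
go([.548,-.1745,.16],Rg); c=cam('side'); save('lift',cv2.resize(c['frame'][120:340,150:440],None,fx=2.7,fy=2.7))"
```

```text
t: 5.75
tool_pos: [0.5243, -0.0145, 0.2105]
orientation: [-1.564, -0.201, 0.196]
force: [-0.2, -0.2, -0.9]
opening: 0.0318
t 5.75 pos [ 0.5243 -0.0145  0.2105] F [-0.21 -0.22 -0.91] open 0.0318 q [-0.12 -0.07  1.73 -0.    1.48 -0.38]
[[ 0.968  0.004 -0.25 ]
 [ 0.25  -0.001  0.968]
 [ 0.003 -1.    -0.002]]
shift cm tool [ -1.72   5.08 -16.07] turn deg [ 0.1 -0.   0.2]
```

View pics/lift.png

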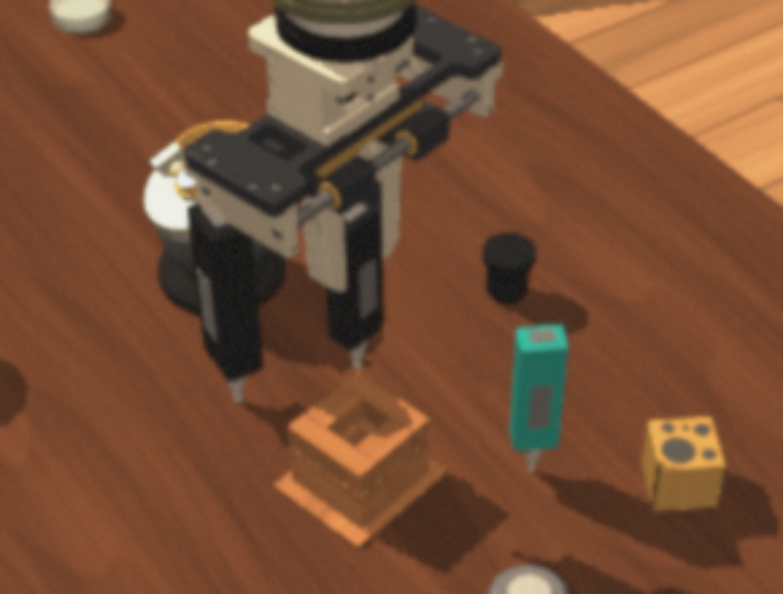

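The tester hangs upright in the fingers, clear of the empty stand, with its tip at crop (358,365). Next it goes over the disc.

```bash
python3 -m creep '[[[1,-0.4,0,-3,0,0,0],[1,-0.4,0,-4,0,0,0],[1,-0.4,0,-4,0,0,0],[1,-0.3,0,-3,0,0,0],[1,-0.2,0.5,-1,0,0,0],[1,0,1.5,0,0,0,0],[1,0,1.5,0,0,0,0],[1,0,0,0,0,0,0]]]' 25; python3 -c "
from g import *
c=old('side'); print(proj(c,[.5243,-.0145,.1109]),'seen ~',(282.6,255.2))
go([.548,-.1745,.142],Rg)"
```

```text
t: 6.6
tool_pos: [0.541, -0.1644, 0.1627]
orientation: [-1.555, -0.194, 0.208]
force: [-0.5, 0.9, -1.8]
opening: 0.0318
[[282.43202787 256.68427663]] seen ~ (282.6, 255.2)
t 6.6 pos [ 0.541  -0.1644  0.1627] F [-0.46  0.9  -1.81] open 0.0318 q [-0.39  0.09  1.66  0.    1.41 -0.64]
[[ 0.967 -0.01  -0.253]
 [ 0.253  0.005  0.967]
 [-0.008 -1.     0.007]]
shift cm tool [ 0.43  2.06 -1.17] turn deg [-0.4  0.2 -0.5]
```

```bash
python3 -m creep '[[[1,0.4,0,-1.1,0,0,0],[1,0,0.7,0,-0.4,0.2,-0.5],[1,0,0.7,0,0,0,0],[1,0,0.5,0,0,0,0],[1,0,0,0,0,0,0],[1,0,0,0,0,0,0],[1,0,0,0,0,0,0],[1,0,0,0,0,0,0]]]'; python3 -c "
from g import *
s,R=show();go([.548,-.1745,.142],Rg); c=cam('side'); save('disc',cv2.resize(c['frame'][255:385,270:430],None,fx=4.6,fy=4.6,interpolation=2))
p=s['tool_pos']+R@[0,.0996,0]
for q in (p,[.548,-.1745,.03]): print((proj(c,q)-[270,255])*4.6)"
```

```text
t: 7.4
tool_pos: [0.5486, -0.1712, 0.1422]
orientation: [-1.561, -0.203, 0.201]
force: [-1.2, 0.1, -0.9]
opening: 0.032
t 7.4 pos [ 0.5486 -0.1712  0.1422] F [-1.24  0.11 -0.9 ] open 0.032 q [-0.39  0.12  1.66  0.    1.36 -0.65]
[[ 0.967  0.001 -0.254]
 [ 0.254  0.001  0.967]
 [ 0.002 -1.     0.   ]]
t 7.4 pos [ 0.5486 -0.1712  0.1422] F [-1.24  0.11 -0.9 ] open 0.032 q [-0.39  0.12  1.66  0.    1.36 -0.65]
[[ 0.967  0.001 -0.254]
 [ 0.254  0.001  0.967]
 [ 0.002 -1.     0.   ]]
shift cm tool [-0.14  0.02 -0.3 ] turn deg [-0.   0.2  0.1]
[[350.46839953 362.84980173]]
[[352.54240972 390.3879753 ]]
```

View pics/disc.png

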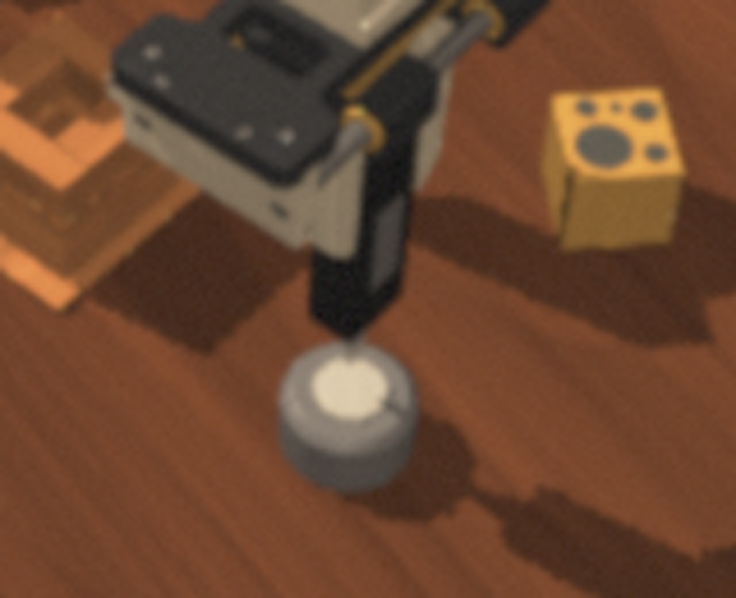

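The pad centre is seen at (350,388) against a predicted (352,390), and the tip at (350,360) against (350,363). These agree, so I'll go down gently.

```bash
python3 -m creep '[[[1,-0.15,0,-0.3,0,0,0],[1,0,0.3,0,0,0,0],[1,0,0.3,0,0,0,0],[1,0,0.2,0,0,0,0],[1,0,0.2,0,0,0,0],[1,0,0.2,0,0,0,0],[1,0,0,0,0,0,0],[1,0,0,0,0,0,0]]]'; python3 -c "
from g import *
go([.548,-.1745,.1256],Rg)"
```

```text
t: 8.25
tool_pos: [0.548, -0.1751, 0.1294]
orientation: [-1.561, -0.203, 0.2]
force: [1.1, -0.3, 0.0]
opening: 0.0319
t 8.25 pos [ 0.548  -0.1751  0.1294] F [ 1.05 -0.25  0.02] open 0.0319 q [-0.4   0.13  1.67  0.    1.34 -0.66]
[[ 0.967  0.002 -0.254]
 [ 0.254  0.     0.967]
 [ 0.002 -1.    -0.   ]]
shift cm tool [0.01 0.38 0.06] turn deg [0.  0.2 0.1]
```

```bash
python3 -m creep '[[[1,0,0.1,0,0,0,0],[1,0,0.1,0,0,0,0],[1,0,0.1,0,0,0,0],[1,0,0.08,0,0,0,0],[1,0,0,0,0,0,0],[1,0,0,0,0,0,0],[1,0,0,0,0,0,0],[1,0,0,0,0,0,0]]]'; python3 -c "
from g import *
go([.548,-.1745,.1256],Rg)"
```

```text
t: 9.05
tool_pos: [0.5483, -0.1752, 0.1264]
orientation: [-1.562, -0.203, 0.199]
force: [-0.9, 0.5, 0.2]
opening: 0.0318
t 9.05 pos [ 0.5483 -0.1752  0.1264] F [-0.9   0.51  0.24] open 0.0318 q [-0.4   0.13  1.68  0.    1.33 -0.66]
[[ 0.967  0.003 -0.254]
 [ 0.254 -0.     0.967]
 [ 0.002 -1.    -0.001]]
shift cm tool [-0.01  0.08  0.07] turn deg [0.  0.2 0.1]
```

```bash
python3 -m creep '[[[1,0,0.12,0,0,0,0],[1,0,0,0,0,0,0],[1,0,0,0,0,0,0],[1,0,0,0,0,0,0],[1,0,0,0,0,0,0],[1,0,0,0,0,0,0],[1,0,0,0,0,0,0],[1,0,0,0,0,0,0]]]'; python3 -c "
from g import *
f=[];p=[]
for i in range(12):
    c=cam('side'); s=readout.read_state(); f.append(s['force']);p.append(s['tool_pos'])
print(np.mean(f,0),np.std(f,0),np.mean(p,0),np.std(p,0))
go([.548,-.1745,.1256],Rg); save('press',cv2.resize(c['frame'][295:365,300:390],None,fx=8,fy=8,interpolation=2))"
```

```text
t: 9.85
tool_pos: [0.5485, -0.1752, 0.1254]
orientation: [-1.562, -0.204, 0.199]
force: [-0.6, 1.0, 1.1]
opening: 0.032
[-1.27462315  0.16165174  1.34338647] [0.41788558 0.44700548 0.60087699] [ 0.54850761 -0.17524019  0.12541456] [1.22550992e-05 9.88632153e-06 1.98944034e-05]
t 10.45 pos [ 0.5485 -0.1752  0.1254] F [-1.27  0.75  1.38] open 0.0317 q [-0.4   0.14  1.68  0.    1.33 -0.66]
[[ 0.967  0.003 -0.254]
 [ 0.254 -0.     0.967]
 [ 0.003 -1.    -0.001]]
shift cm tool [-0.03 -0.02  0.08] turn deg [0.1 0.2 0.2]
```

View pics/press.png

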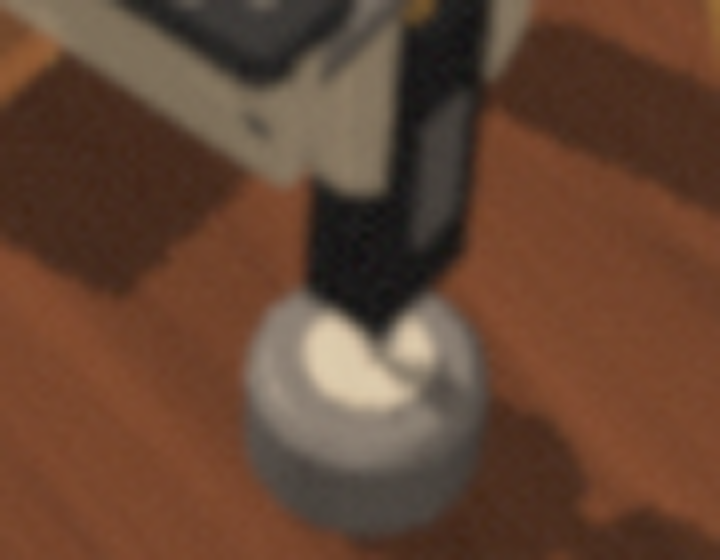

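The force rose by about 2.2 N from the free reading (-0.9 to +1.3 N), with about 4 mm of push-in by geometry. The tip sits mid-pad and upright, held for well over a second. Now I'll lift high and carry it over the tall look-alike.

```bash
cat > st.py <<'E'
from h import *
S=np.array([.5322,.2236,.108]); t=np.radians(20); az=np.radians(-177)
n=np.array([np.sin(t)*np.cos(az),np.sin(t)*np.sin(az),np.cos(t)]); L=.0996
ax=np.cross([0,0,1],n); ax/=np.linalg.norm(ax)
from g import Rg
Rs=Ro.from_rotvec(ax*t).as_matrix()@Rg
def to(h): go(S+n*(L+h),Rs)
E
python3 -m creep '[[[1,0,-1,0,0,0,0],[1,0,-2,0,0,0,0],[1,0,-3,0,0,0,0],[1,0,-4,0,0,0,0],[1,0,-4,0,0,0,0],[1,0,-4,0,0,0,0],[1,0,-3,0,0,0,0],[1,0,0,0,0,0,0]]]'; python3 -c "
from st import *
to(.1)
c=old('top');X=cloud(c);z=X[...,2][275:300,258:290];print(np.percentile(z[z<.5],[90,99]))"
```

```text
t: 11.25
tool_pos: [0.5462, -0.1744, 0.3445]
orientation: [-1.56, -0.202, 0.201]
force: [0.4, -0.2, -1.4]
opening: 0.0319
t 11.25 pos [ 0.5462 -0.1744  0.3445] F [ 0.35 -0.16 -1.4 ] open 0.0319 q [-0.4   0.04  1.38  0.    1.72 -0.66]
[[ 0.967  0.    -0.254]
 [ 0.254  0.001  0.967]
 [ 0.001 -1.     0.001]]
shift cm tool [ 2.06  4.94 40.23] turn deg [ -4.1   0.2 -19.6]
[0.17804263 0.18114422]
```

```bash
python3 -m creep '[[[1,0,0,3,0,0,0],[1,0,0,5,0,0,0],[1,0,0,5,0,0,0],[1,0,0,5,0,0,0],[1,0,0,5,0,0,0],[1,0,0,5,0,0,0],[1,0,0,5,0,0,0],[1,0,0,3,0,0,0]]]'; python3 -c "
from st import *
to(.1)"
```

```text
t: 12.05
tool_pos: [0.4524, 0.1751, 0.3382]
orientation: [-1.561, -0.191, 0.197]
force: [0.0, -0.5, -1.7]
opening: 0.0318
t 12.05 pos [0.4524 0.1751 0.3382] F [ 0.04 -0.52 -1.74] open 0.0318 q [ 0.26 -0.2   1.61  0.    1.73  0.02]
[[ 0.97  -0.004 -0.245]
 [ 0.245  0.     0.97 ]
 [-0.004 -1.     0.001]]
shift cm tool [2.24 4.26 4.07] turn deg [ -4.   -0.3 -19.8]
```

```bash
python3 -m creep '[[[1,0.6,0,2,-1,0,-4],[1,0.6,0,1.5,-1,0,-5],[1,0.5,0,0.5,-1,0,-5],[1,0,1,0,-1,0,-5],[1,0,1,0,0,0,-1],[1,0,1,0,0,0,0],[1,0,0,0,0,0,0],[1,0,0,0,0,0,0]]]'; python3 -c "
from st import *
to(.03)"
```

```text
t: 12.85
tool_pos: [0.4635, 0.2253, 0.3008]
orientation: [-1.568, -0.479, -0.077]
force: [0.2, -0.4, -1.6]
opening: 0.0322
t 12.85 pos [0.4635 0.2253 0.3008] F [ 0.23 -0.37 -1.62] open 0.0322 q [ 0.45 -0.45  1.92 -0.13  1.34  0.2 ]
[[ 0.906  0.346 -0.243]
 [ 0.252  0.021  0.968]
 [ 0.34  -0.938 -0.068]]
shift cm tool [-0.3   7.5  -0.51] turn deg [-0.1  0.3  0.3]
```

```bash
python3 -m creep '[[[1,-0.3,1.5,-0.5,0,0,0],[1,0,1.5,0,0,0,0],[1,0,1.5,0,0,0,0],[1,0,1.5,0,0,0,0],[1,0,1,0,0,0,0.3],[1,0,0,0,0,0,0],[1,0,0,0,0,0,0],[1,0,0,0,0,0,0]]]'; python3 -c "
from st import *
to(.012); s,R=show()
o=np.zeros((590,790,3),np.uint8)
p=s['tool_pos']+R@[0,L,0]
for i,nm in enumerate(('top','side')):
    c=cam(nm); u,v=np.int32(proj(c,S)[0]); a=cv2.resize(c['frame'][v-45:v+45,u-30:u+30],(390,585),interpolation=2); o[:585,i*395:i*395+390]=a
    print(nm,'tip',(proj(c,p)-[u-30,v-45])*6.5+[i*395,0],'stone',(proj(c,S)-[u-30,v-45])*6.5+[i*395,0])
save('stone',o)"
```

```text
t: 13.65
tool_pos: [0.4897, 0.2178, 0.2295]
orientation: [-1.571, -0.469, -0.074]
force: [0.1, -0.4, -0.2]
opening: 0.0318
t 13.65 pos [0.4897 0.2178 0.2295] F [ 0.1  -0.42 -0.24] open 0.0318 q [ 0.4  -0.36  1.98 -0.13  1.2   0.18]
[[ 0.91   0.338 -0.239]
 [ 0.248  0.017  0.969]
 [ 0.331 -0.941 -0.068]]
shift cm tool [-0.06  1.72  0.38] turn deg [-0.   0.  -0.2]
t 13.65 pos [0.4897 0.2178 0.2295] F [ 0.1  -0.42 -0.24] open 0.0318 q [ 0.4  -0.36  1.98 -0.13  1.2   0.18]
[[ 0.91   0.338 -0.239]
 [ 0.248  0.017  0.969]
 [ 0.331 -0.941 -0.068]]
top tip [[190.1290931  320.41536166]] stone [[198.3449851  295.62644857]]
side tip [[564.23040847 238.97118926]] stone [[592.2134424  294.06802369]]
```

View pics/stone.png

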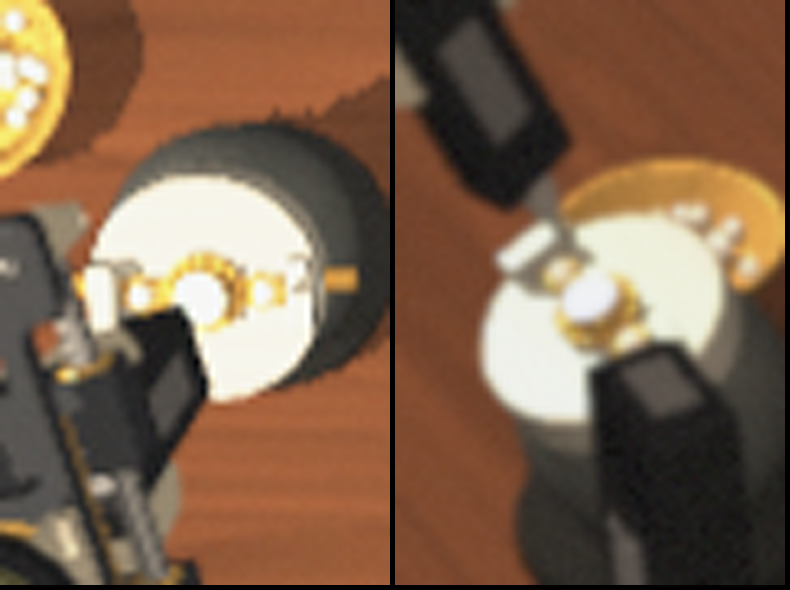

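The stone appears at (203,297) in the top view and (592,298) in the side view, against predictions of (198,296) and (592,294). The tip is close to its predicted spot too, so the error is about 1 mm. Closing in.

```bash
python3 -m creep '[[[1,0,0.3,0.3,0,0,0],[1,0,0.5,0,0,0,0],[1,0,0.5,0,0,0,0],[1,0,0.4,0,0,0,0],[1,0,0.3,0,0,0,0],[1,0,0,0,0,0,0],[1,0,0,0,0,0,0],[1,0,0,0,0,0,0]]]'; python3 -c "
from st import *
to(-.004)"
```

```text
t: 14.55
tool_pos: [0.4967, 0.2221, 0.2106]
orientation: [-1.57, -0.472, -0.075]
force: [-0.0, -0.2, -0.8]
opening: 0.0319
t 14.55 pos [0.4967 0.2221 0.2106] F [-0.04 -0.22 -0.85] open 0.0319 q [ 0.41 -0.33  1.99 -0.13  1.15  0.18]
[[ 0.909  0.34  -0.24 ]
 [ 0.249  0.018  0.968]
 [ 0.334 -0.94  -0.068]]
shift cm tool [-0.17  1.3  -0.  ] turn deg [-0.   0.1 -0.1]
```

```bash
python3 -m creep '[[[1,-0.2,0.2,0,0,0,0],[1,0,0.2,0,0,0,0],[1,0,0.2,0,0,0,0],[1,0,0.2,0,0,0,0],[1,0,0.1,0,0,0,0],[1,0,0,0,0,0,0],[1,0,0,0,0,0,0],[1,0,0,0,0,0,0]]]'; python3 -c "
from st import *
f=[]
for i in range(8): cam('side'); f.append(readout.read_state()['force'])
print(np.mean(f,0)); to(-.004)"
```

```text
t: 15.35
tool_pos: [0.4983, 0.2219, 0.2014]
orientation: [-1.569, -0.473, -0.076]
force: [-0.1, 0.4, -0.2]
opening: 0.0317
[-0.30417605 -0.21529895 -0.32774776]
t 15.75 pos [0.4983 0.2219 0.2014] F [-0.33  0.16 -0.15] open 0.0318 q [ 0.4  -0.32  2.   -0.13  1.13  0.18]
[[ 0.909  0.341 -0.24 ]
 [ 0.248  0.019  0.968]
 [ 0.335 -0.94  -0.068]]
shift cm tool [-0.01  0.37 -0.01] turn deg [-0.1  0.1  0. ]
```

```bash
python3 -m creep '[[[1,0,0.1,0,0,0,0],[1,0,0.1,0,0,0,0],[1,0,0.1,0,0,0,0],[1,0,0.08,0,0,0,0],[1,0,0.05,0,0,0,0],[1,0,0,0,0,0,0],[1,0,0,0,0,0,0],[1,0,0,0,0,0,0]]]'; python3 -c "
from st import *
f=[]
for i in range(12): c=cam('side'); f.append(readout.read_state()['force'])
print(np.mean(f,0),np.mean(f,0)@n); to(-.004); s,R=show()
o=np.zeros((590,790,3),np.uint8)
p=s['tool_pos']+R@[0,L,0]
for i,nm in enumerate(('top','side')):
    c=cam(nm); u,v=np.int32(proj(c,S)[0]); a=cv2.resize(c['frame'][v-45:v+45,u-30:u+30],(390,585),interpolation=2); o[:585,i*395:i*395+390]=a
    print(nm,'tip',(proj(c,p)-[u-30,v-45])*6.5+[i*395,0],'stone',(proj(c,S)-[u-30,v-45])*6.5+[i*395,0])
save('final',o)"
```

```text
t: 16.55
tool_pos: [0.4999, 0.222, 0.1975]
orientation: [-1.569, -0.473, -0.077]
force: [-1.8, -0.8, 1.5]
opening: 0.0321
[-1.65133909 -0.29242864  1.02822584] 1.5354679006549055
t 17.15 pos [0.4999 0.222  0.1974] F [-1.18 -0.22  1.36] open 0.032 q [ 0.4  -0.31  2.   -0.13  1.12  0.18]
[[ 0.909  0.341 -0.24 ]
 [ 0.248  0.019  0.968]
 [ 0.335 -0.94  -0.068]]
shift cm tool [-0.02 -0.05 -0.  ] turn deg [-0.1  0.1  0. ]
t 17.15 pos [0.4999 0.222  0.1974] F [-1.18 -0.22  1.36] open 0.032 q [ 0.4  -0.31  2.   -0.13  1.12  0.18]
[[ 0.909  0.341 -0.24 ]
 [ 0.248  0.019  0.968]
 [ 0.335 -0.94  -0.068]]
top tip [[200.54141343 290.7958571 ]] stone [[198.3449851  295.62644857]]
side tip [[598.03824242 302.22354801]] stone [[592.2134424  294.06802369]]
```

View pics/final.png

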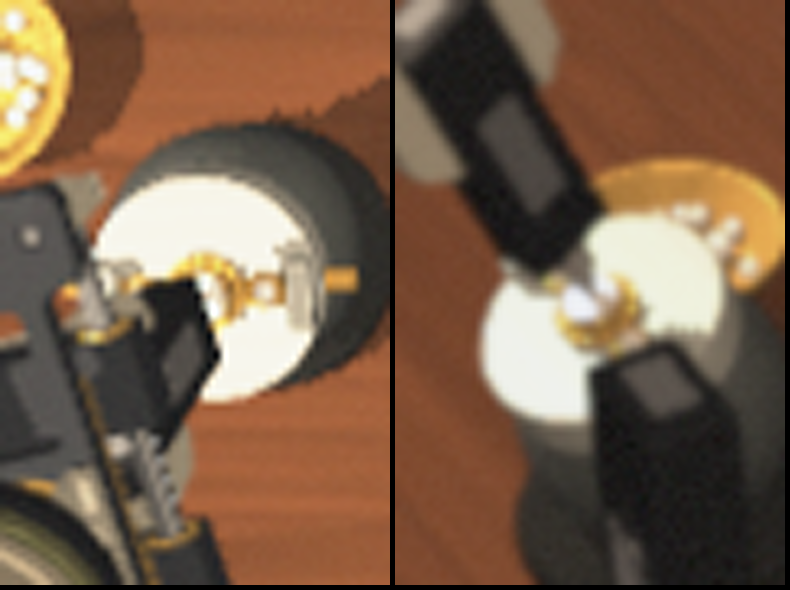

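The tip is on the stone, within about 1–2 mm of its centre at about (600,292) in the side view. The force along the normal rose by about 1.7 N and push-in by geometry is about 4.5 mm, both inside the band. Handing in.

```bash
python3 -c "
from h import *
print(robot.close_job())"
```

```text
the job is handed in; nothing more can be done
None
```

I handed the job in at about 17 s of the 51 s, with the tester still gripped at 25 N and held on the brooch's big stone. The hand-in gives no verdict, so this rests on my own checks:

- **Tester:** I took the smaller black one, the one in the stand, and lifted it straight up until it was well clear.
- **Disc check:** I held it upright on the middle of the steel pad for over a second. Push-in was about 4 mm by geometry. The force rose by about 2.2 N, which fits the spring at 3 to 4 mm.
- **Stone:** The tip is within about 1–2 mm of the stone's centre by camera. The tool was within about 0.2° of the slope I aimed for. I used the 20° you gave for the tilt; the camera measured 20.7°.
- **Push-in on the stone:** The two readings differ a little: about 4.5 mm by geometry, but the force rise of 1.7 to 2.4 N suggests 2.5 to 4 mm. The force sensor is noisy, and either value is well inside 1–7.2 mm.
- **Bystanders:** I kept clear of all of them on the way and saw no contact or movement. I did not measure their positions again at the end.

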